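# Pack the ride carrier: tall lube at the back, then the short grease tub

## Task

Pack the two-bay carrier on the porch cart for the ride: first stand the tall white press-button lube applicator in the back bay (the dark rubber-lined one, farther from the robot), let go of it, and only then stand the short black grease tub with the yellow lid in the front, cork-lined bay. Keep both upright, set them down rather than dropping them, and leave the green cleaner bottle where it stands.

Things in the scene. Friction and masses are not known exactly. Their poses are not given: they have to be found in the camera images.
- lube_mid (a point): centre (half-way up) of the lube applicator: loose white round bottle, 135 mm tall, z up, standing on the cart top (z = 0). Straight body 38 mm in diameter up to 112 mm, grey band low down; then a grey collar 28 mm wide, 8 high, and a red button 22 mm wide. Foot 67.5 mm below this point; 25 to 40 mm above it is still straight body. About 0.14 kg.
- tub_mid (a point): centre (half-way up) of the grease tub, loose, standing on the cart top (z = 0): black round tub with a yellow lid, 48 mm in diameter all the way up, 60 mm tall, z axis up; its foot is 30 mm below this point. About 0.12 kg.
- carrier: fixed grey steel tray, 168 mm deep (x), 146 wide (y). Origin: centre of underside; x points to its back, away from the robot (yaw up to 15 deg); z up. A 15 mm high divider at x=0 parts two bays, each 79 deep by 140 wide inside: back (dark rubber floor) centred x=+42, y=0; front (cork floor) x=-42, y=0. Floors 4 mm up. Walls 3 mm thick, 15 mm high, back wall 45.
- cleaner_mid (a point): centre (half-way up) of the cleaner bottle, a loose bystander: green round bottle, 42 mm in diameter, 125 mm tall, black cap. It is to stay where it stands.
Mind the look-alikes: they are no part of the job. There is more than one size of the part that bears tub_mid; the job needs the smaller. Leave any blue look-alike of the part that bears lube_mid alone.

How it is judged:
On the way, in this order (a step that is already met when the one before it is completed fails the run):
1. the lube applicator stands upright in the back bay, let go of, while the tub is not yet in the carrier (x of lube_mid in the frame of carrier between 0.016 and 0.068 m and y of lube_mid in the frame of carrier between -0.058 and 0.058 m and height (world z) of lube_mid between 0.0615 and 0.0795 m and angle between lube_mid's own z axis and vertical below 0.175 rad and contact force between lube and the fingers below 0.05 N and not (x of tub_mid in the frame of carrier between -0.084 and 0.084 m and y of tub_mid in the frame of carrier between -0.073 and 0.073 m)), for 0.2 s.
2. the grease tub stands upright in the front bay (x of tub_mid in the frame of carrier between -0.066 and -0.018 m and y of tub_mid in the frame of carrier between -0.055 and 0.055 m and height (world z) of tub_mid between 0.024 and 0.042 m and angle between tub_mid's own z axis and vertical below 0.175 rad), for 0.2 s.
At the end, for the whole second after the job is handed in: Lube on the floor of the back bay, tub on the floor of the front bay (centres within about 25 mm of the bay centre front to back, 55 mm sideways), upright within 10 degrees, released and at rest; green cleaner bottle within 30 mm of its start (all of step 2 and x of lube_mid in the frame of carrier between 0.016 and 0.068 m and y of lube_mid in the frame of carrier between -0.058 and 0.058 m and height (world z) of lube_mid between 0.0615 and 0.0795 m and angle between lube_mid's own z axis and vertical below 0.175 rad and contact force between each of lube, tub and the fingers below 0.05 N and linear speed of each of lube, tub below 0.02 m/s and distance of cleaner_mid from where it was at the start of the episode below 0.03 m); the robot touches nothing.
It fails at once if the lube applicator or the tub is tipped by more than 35 degrees (angle between any of lube_mid, tub_mid's own z axis and vertical above 0.61 rad).
It fails at once if the lube applicator or the tub is dropped (out of the fingers more than about 25 mm above where it would stand) ((height (world z) of lube_mid above 0.098 m and contact force between lube and the fingers below 0.05 N) or (height (world z) of tub_mid above 0.06 m and contact force between tub and the fingers below 0.05 N)).
It fails at once if the green cleaner bottle is moved by more than 30 mm (distance of cleaner_mid from where it was at the start of the episode above 0.03 m).
It also fails if it takes over 64 s, if anything falls off the work surface, if the arm or the gripper's body presses on something with over 40 N, if the wrist force passes 120 N, or if a joint passes its speed limit or range.

## Robot

A 7-joint arm with a two-finger parallel gripper is mounted at the origin on the work surface. World frame = base frame: x ahead of the robot, y to its left, z up, the work surface at z = 0. Lengths are in m, angles in rad, forces in N, time in s.
With the tool pointing down it reaches from about 0.4 to 0.85 m from the base axis. Payload 10.4 kg.
Tool frame: the origin (TCP) lies midway between the tips of the shut fingers; the grasp point (between the pads) lies 19 mm behind it; x points along the fingers, y is the direction in which the jaws open and shut, and the axes are right-handed (so a half turn about x gives the same grasp; the last joint's range is limited). The gripper opens to 87 mm and grips with 3 to 60 N. Pads are 19 mm wide; open, the fingers measure 117 mm over their backs; the gripper's body (75 mm by 190 mm) begins 51 mm behind the grasp point.
Start: joints at [1.276, 0.332, -0.065, 1.46, 0.022, 1.35, -0.088], TCP at [0.168, -0.602, 0.223] pointing down, gripper open.
Joint ranges: [-2.6, 2.6], [-0.5, 2.12], [-1.47, 1.34], [0.16, 2.42], [-1.27, 4.41], [0.06, 2.06], [-2.6, 2.6]. Speed limits (rad/s): [2.22, 2.22, 2.79, 2.79, 3.14, 3.14, 3.14].

## Interface

Orientations are given as a unit quaternion [x, y, z, w].
In Python, from bench import * gives the robot as it stands.
- The arm moves only by the shell command python3 -m inch 'ROWS' [FORCE]. ROWS is JSON, a list that holds one entry, the list of rows, each a list of 7 numbers: the shift along the world's x, y, z each as a share of 120 mm, from -1 to 1, then the turn, a rotation vector about the world's x, y, z each as a share of 2 pi rad, from -1 to 1, then the closure, from 0 (fully open) to 1 (shut). A call has 1 to 10 rows; each row is the pose to reach, as a shift and turn from the pose commanded when the call began, turning the shorter way round; what a row does not reach only later rows make up. A row lasts 1/10 s, in which the tool goes at most 50 mm and 8.59 degrees, less where a joint would pass 70% of its speed; a pose out of reach is approached as far as the arm can. A call with a number of a shift or a turn outside -1 to 1 is refused whole. A call with a gripper value outside its range is refused whole. The fingers move at their own pace and stop on an object; FORCE is the grip in N (left out, the last holds). Time passes only in rows, so rows that repeat a pose let the fingers close. It gives the time, the measured TCP pose, the force and the opening at its end, in the units of the state.
- read_state(): the state, without advancing time (a new reading comes with each control period).
- camera(name): name is "side" or "top" or "wrist"; returns the picture (480x640x3 uint8, red, green, blue); there is no depth.
- get_calibration(name): a dict with "fx", "fy", "cx", "cy" (pixels), "k1" (the pictures are not rectified: a ray, as slopes to the right and down, at radius r is drawn at 1 + k1 r^2 times it, then the intrinsics apply), "xyz" and "attitude" of the camera in the world. Camera axes: x right, y up, looking along -z (the intrinsics and any distortion apply to the point x, -y, -z); pixel columns grow to the right and rows downward; lengths in m; the calibration is good to about 2 mm. A picture is of the moment at which its call begins: read the wrist's pose just before it. get_calibration takes no time and is no camera call; for the wrist camera it gives the pose at the moment of the call.
- close_job(): hands the job in, once; it reports no verdict.
The state is a dict: "time": time; "joint_positions": joint angles; "joint_vel": joint speeds; "joint_torque": joint torques, N m; "ee_pos": TCP position; "eef_rot": TCP orientation; "ft_force": force on the tool from outside, world axes, zero at the start; "torque": the same for the moment, N m; "width": finger opening in m.
Only numpy, scipy, OpenCV 4.12 (cv2) and the standard library are available. Lean on these libraries where they do the work, as an engineer would, in place of code of your own. Each camera call takes 0.05 s, during which the arm holds its last target.

## Working session

There is one attempt and no reset: what is moved stays moved. The work goes in short steps, Python scripts to look and compute and a shell command to move; the robot and the scene stay as the last step left them, time stands still between calls to the robot, and variables do not carry over. Pictures are saved under pics/ and viewed, and the job is handed in when it is done.

```bash
mkdir -p pics
python3 - <<'E'
from bench import *
import cv2
print(read_state())
for n in ["side","top","wrist"]:
    c=get_calibration(n);print(n,c)
    cv2.imwrite(f"pics/{n}0.png",camera(n)[:,:,::-1])
E
```

```text
{'time': 0.0, 'joint_positions': array([ 1.27643374,  0.33284627, -0.06473294,  1.46093895,  0.02158449,
        1.34989209, -0.08847503]), 'joint_vel': array([-0.00113742, -0.00094354, -0.00038307, -0.00208991, -0.00163817,
        0.00087959, -0.00034356]), 'joint_torque': array([-9.56452436e-05, -6.23257470e+01,  2.42417562e-02, -3.89893055e+01,
       -6.14387915e-02,  3.98320402e-02,  1.47364744e-04]), 'ee_pos': array([ 0.16768397, -0.60168613,  0.22177113]), 'eef_rot': array([-0.70050501, -0.09629773,  0.7006654 , -0.09532818]), 'ft_force': array([-0.52613389, -0.72410199,  0.66110532]), 'torque': array([-0.00365844, -0.00838553, -0.01490887]), 'width': 0.08731805260738233}
side {'fx': 442.01353533545586, 'fy': 442.01353533545586, 'cx': 318.01433266115475, 'cy': 242.52405115873927, 'k1': -0.07480864807156878, 'xyz': array([0.09418558, 0.42835289, 0.70316081]), 'attitude': array([-0.13588601,  0.3625919 ,  0.85915307, -0.33454165])}
top {'fx': 546.488732163821, 'fy': 546.488732163821, 'cx': 313.2868050505252, 'cy': 243.784280253011, 'k1': 0.01664443465700208, 'xyz': array([ 0.34980189, -0.05548112,  1.15136247]), 'attitude': array([ 0.04839891, -0.05387479, -0.69677559,  0.71362373])}
wrist {'fx': 400.44965241681206, 'fy': 400.44965241681206, 'cx': 314.46352390782687, 'cy': 246.3516476930826, 'k1': -0.01991233392235869, 'xyz': array([ 0.24302625, -0.58005949,  0.38356399]), 'attitude': array([-0.11382183,  0.08724831, -0.59882914,  0.78793146])}
```

View pics/side0.png

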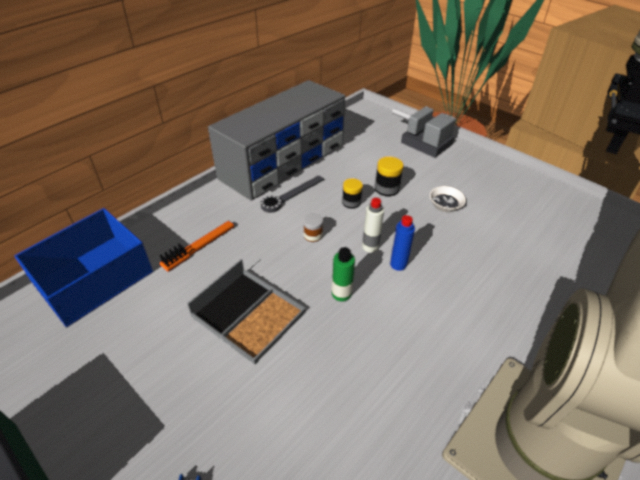

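View pics/top0.png

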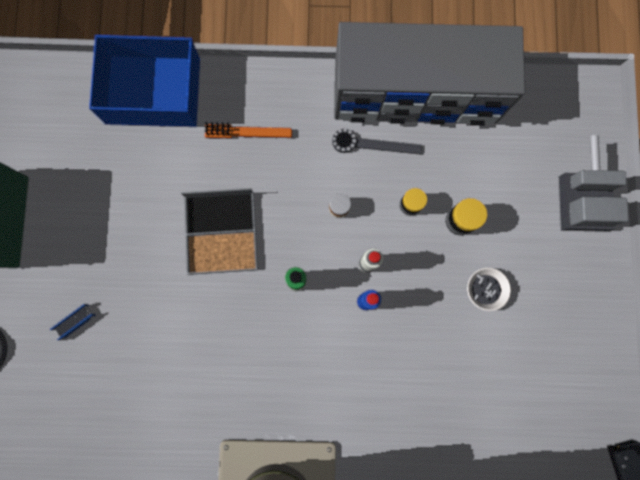

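View pics/wrist0.png

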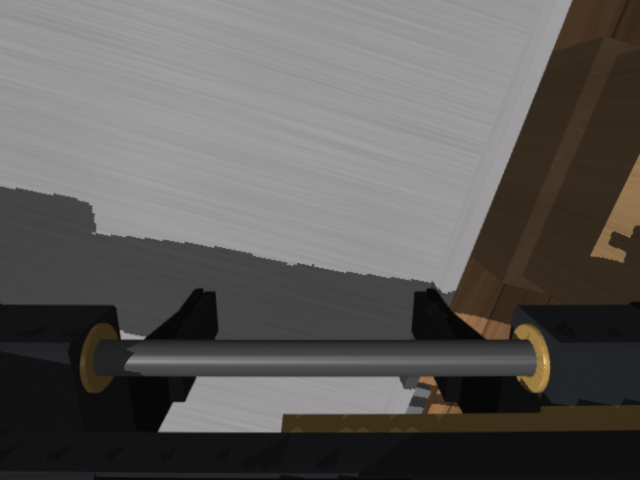

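The side view has the carrier at (248,310), green bottle at (343,275), white at (373,225), blue at (402,243), and the small and large tubs at (352,193) and (389,175). In the top view these are at (221,232), (296,278), (373,259), (370,300), (414,201) and (469,216). Next I measure them.

```bash
cat > h.py <<'E'
import numpy as np, cv2
from scipy.spatial.transform import Rotation as R
def ray(c,px):
    K=np.array([[c["fx"],0,c["cx"]],[0,c["fy"],c["cy"]],[0,0,1.]])
    p=cv2.undistortPoints(np.array([[px]],float),K,np.array([c["k1"],0,0,0.]))[0,0]
    d=R.from_quat(c["attitude"]).apply([p[0],-p[1],-1]); return np.array(c["xyz"]),d
def plane(c,px,z):
    o,d=ray(c,px); return o+d*(z-o[2])/d[2]
def tri(c1,p1,c2,p2):
    o,d=ray(c1,p1);q,e=ray(c2,p2);d/=np.linalg.norm(d);e/=np.linalg.norm(e)
    t=np.linalg.lstsq(np.c_[d,-e],q-o,rcond=None)[0]
    a=o+d*t[0];b=q+e*t[1]; return (a+b)/2,np.linalg.norm(a-b)
def blobs(img,lo,hi,amin=15):
    h=cv2.cvtColor(img,cv2.COLOR_RGB2HSV); m=cv2.inRange(h,np.array(lo),np.array(hi))
    n,l,s,c=cv2.connectedComponentsWithStats(m)
    return [(c[i].round(1),s[i].tolist()) for i in range(1,n) if s[i][4]>=amin]
E
python3 - <<'E'
from bench import *
from h import *
for n in ["side","top"]:
    im=cv2.imread(f"pics/{n}0.png")[:,:,::-1].copy()
    for nm,lo,hi in [("red",(0,150,80),(4,255,255)),("red2",(174,150,80),(180,255,255)),("yel",(20,150,90),(32,255,255)),("green",(50,120,40),(80,255,255)),("cork",(8,80,80),(19,255,255))]:
        for b in blobs(im,lo,hi):
            if b[0][1]>120: print(n,nm,b, plane(get_calibration(n),b[0],{"yel":.06,"green":.1,"cork":.004}.get(nm,.135)).round(4))
im=cv2.imread("pics/top0.png")
cv2.imwrite("pics/topc.png",cv2.resize(im[170:320,170:500],None,fx=2.4,fy=2.4,interpolation=cv2.INTER_CUBIC))
cv2.imwrite("pics/topd.png",cv2.resize(im[175:285,175:285],None,fx=5,fy=5,interpolation=cv2.INTER_CUBIC))
E
```

```text
side red (array([375.4, 202.7]), [371, 198, 10, 10, 79]) [ 0.4729 -0.1681  0.135 ]
side red (array([406.5, 219.5]), [402, 215, 10, 10, 73]) [ 0.3972 -0.1683  0.135 ]
side yel (array([389.6, 166.6]), [378, 157, 25, 20, 425]) [ 0.5837 -0.3877  0.06  ]
side yel (array([352.2, 186.4]), [343, 179, 20, 16, 251]) [ 0.6008 -0.2581  0.06  ]
side green (array([342.8, 270.7]), [333, 254, 21, 32, 506]) [ 0.4214 -0.0065  0.1   ]
side green (array([340.2, 298.5]), [334, 296, 14, 5, 33]) [0.3831 0.046  0.1   ]
side cork (array([637.2, 153.3]), [634, 145, 6, 18, 71]) [ 0.1164 -1.0555  0.004 ]
side cork (array([635.6, 193.1]), [629, 180, 11, 23, 144]) [ 0.0674 -0.8302  0.004 ]
side cork (array([199. , 244.3]), [159, 221, 76, 51, 727]) [0.7625 0.0837 0.004 ]
side cork (array([311.3, 232. ]), [304, 227, 16, 10, 102]) [ 0.6045 -0.1182  0.004 ]
side cork (array([263.5, 323.3]), [228, 293, 72, 63, 2183]) [0.4977 0.1304 0.004 ]
top red (array([374.2, 256.7]), [369, 252, 11, 10, 88]) [ 0.4764 -0.1764  0.135 ]
top red (array([372.5, 298.4]), [369, 295, 8, 8, 56]) [ 0.3985 -0.1738  0.135 ]
top red2 (array([370.1, 298.2]), [368, 294, 7, 10, 17]) [ 0.3987 -0.1693  0.135 ]
top yel (array([414.3, 199.9]), [402, 189, 25, 23, 420]) [ 0.6047 -0.2664  0.06  ]
top yel (array([469.3, 214.5]), [452, 199, 35, 32, 846]) [ 0.5771 -0.3784  0.06  ]
top green (array([295.4, 278.7]), [286, 268, 19, 21, 217]) [ 0.4344 -0.029   0.1   ]
top cork (array([252.5, 132.1]), [205, 126, 88, 12, 729]) [0.7602 0.0759 0.004 ]
top cork (array([223.3, 251.8]), [192, 233, 63, 39, 2178]) [0.4954 0.1273 0.004 ]
```

View pics/topc.png

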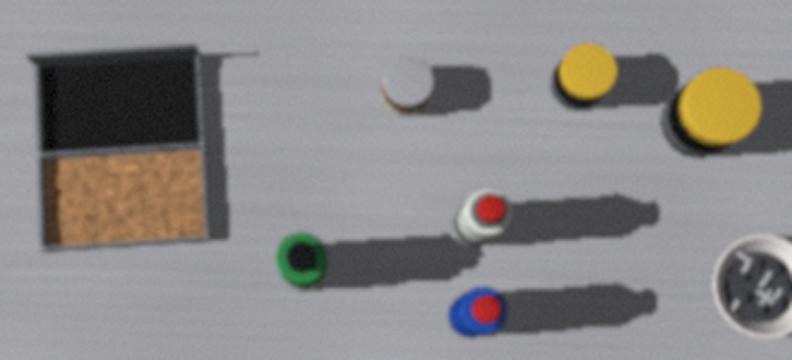

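View pics/topd.png

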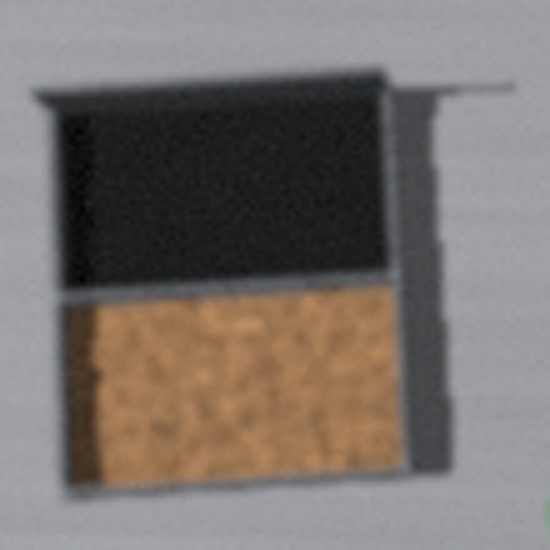

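Run:
```python
from bench import *
from h import *
t=get_calibration("top");s=get_calibration("side")
for n,a,b in [("btn",(374.2,256.7),(375.4,202.7)),("blue",(371.5,298.4),(406.5,219.5)),("small",(414.3,199.9),(352.2,186.4)),("big",(469.3,214.5),(389.6,166.6)),("cap",(296.5,277.5),(345,254))]:
    p,e=tri(t,a,s,b);print(n,p.round(4),round(e,4))
P={}
for n,a in [("FR",(408,472)),("FL",(68,495)),("DR",(395,280)),("DL",(62,297))]:
    P[n]=plane(t,(a[0]/5+175-.4,a[1]/5+175-.4),.015);print(n,P[n].round(4))
for n,a,z in [("BL top",(38,93),.045),("BR top",(385,70),.045)]:
    P[n]=plane(t,(a[0]/5+175-.4,a[1]/5+175-.4),z);print(n,P[n].round(4))
for u,v in [("FR","FL"),("DR","DL"),("BR top","BL top")]:
    d=P[v]-P[u];print(np.linalg.norm(d),np.degrees(np.arctan2(-d[0],d[1])),(P[u]+P[v])/2)
# side corners
for n,a in [("F near",(255,359)),("F right",(307,308)),("L",(190,305)),]:
    print(n,plane(s,a,.015).round(4))
```

```text
btn [ 0.4779 -0.1771  0.1267] 0.0012
blue [ 0.3988 -0.1722  0.1315] 0.0006
small [ 0.6073 -0.2679  0.0511] 0.0012
big [ 0.5755 -0.3751  0.0701] 0.0012
cap [ 0.4363 -0.0309  0.1147] 0.0019
FR [0.4595 0.0554 0.015 ]
FL [0.4466 0.1961 0.015 ]
DR [0.5405 0.064  0.015 ]
DL [0.5298 0.2033 0.015 ]
BL top [0.6102 0.2111 0.045 ]
BR top [0.6236 0.0684 0.045 ]
0.14130732500641635 5.262504087951434 [0.45304375 0.12574044 0.015     ]
0.13974761568832536 4.4002950257862725 [0.53516537 0.13362746 0.015     ]
0.14339757511788243 5.3977631323044895 [0.61689499 0.13974466 0.045     ]
F near [0.4463 0.1972 0.015 ]
F right [0.456  0.0535 0.015 ]
L [0.628  0.2039 0.015 ]
```

Run:
```python
from bench import *
from h import *
q=read_state()["eef_rot"];print(R.from_quat(q).as_matrix().round(3))
M=R.from_quat(q).as_matrix()
c=get_calibration("wrist");print("cam in tool",M.T@(c["xyz"]-read_state()["ee_pos"]))
x=np.array([0,0,-1.])
# targets: jaws along world y, same sense or flipped
for y in ([0,1,0],[0,-1,0]):
    z=np.cross(x,y);T=np.c_[x,y,z]
    print(y,(R.from_matrix(T)*R.from_quat(q).inv()).as_rotvec()/2/np.pi)
```

```text
[[-0.     0.268 -0.963]
 [ 0.001 -0.963 -0.268]
 [-1.    -0.001  0.   ]]
cam in tool [-0.16171727 -0.00086036 -0.07838419]
[0, 1, 0] [ 4.11720239e-05 -2.38024187e-04  4.56744669e-01]
[0, -1, 0] [-1.64859073e-04 -2.85163529e-05 -4.32552693e-02]
```

```bash
python3 -m inch '[[[0.3,0.4,0,0,0,-0.02,0],[0.6,0.8,0,0,0,-0.0433,0],[0.644,0.886,0,0,0,-0.0433,0],[0.644,0.886,0,0,0,-0.0433,0]]]' 20
python3 -m inch '[[[0.3,0.4,0,0,0,0,0],[0.6,0.8,0,0,0,0,0],[0.644,0.886,0,0,0,0,0],[0.644,0.886,0,0,0,0,0]]]'
python3 -m inch '[[[0.3,0.4,0,0,0,0,0],[0.6,0.8,0,0,0,0,0],[0.644,0.886,0,0,0,0,0],[0.644,0.886,0,0,0,0,0]]]'
python3 - <<'E'
from bench import *
import cv2
cv2.imwrite("pics/w1.png",camera("wrist")[:,:,::-1]);print(get_calibration("wrist"))
E
```

```text
time: 0.55
ee_pos: [0.2491, -0.4919, 0.2228]
eef_rot: [0.708, 0.003, -0.707, 0.002]
ft_force: [-0.2, -0.0, 0.7]
width: 0.0868
time: 0.95
ee_pos: [0.3253, -0.386, 0.2228]
eef_rot: [0.707, 0.002, -0.707, 0.002]
ft_force: [0.3, -0.7, 0.7]
width: 0.0871
time: 1.35
ee_pos: [0.4019, -0.2801, 0.2227]
eef_rot: [0.707, 0.002, -0.707, 0.002]
ft_force: [0.0, -0.2, 1.5]
width: 0.0871
{'fx': 400.44965241681206, 'fy': 400.44965241681206, 'cx': 314.46352390782687, 'cy': 246.3516476930826, 'k1': -0.01991233392235869, 'xyz': array([ 0.47838422, -0.28147702,  0.38427579]), 'attitude': array([-0.10148214,  0.10129557, -0.69924467,  0.70035525])}
```

View pics/w1.png

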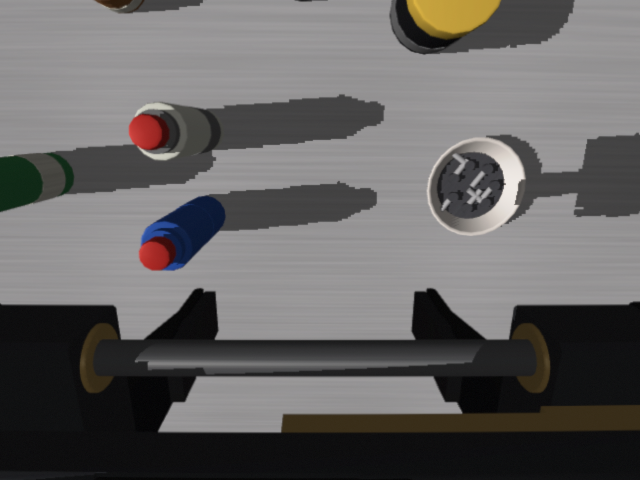

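Wrist view: the white lube's red button is at (149,131), blue's at (157,254), the green bottle at (30,183), and a yellow lid is cut off at the top (450,10).

Run:
```python
from bench import *
from h import *
c=get_calibration("wrist");t=get_calibration("top")
print(plane(c,(149,131),.135),plane(c,(157,254),.135),plane(c,(450,5),.06))
print(tri(c,(149,131),t,(374.5,256.3)))
```

```text
[ 0.47674613 -0.18204467  0.135     ] [ 0.39921727 -0.17848751  0.135     ] [ 0.56444451 -0.37929294  0.06      ]
(array([ 0.47749054, -0.17820613,  0.12596618]), np.float64(0.0016668267660034362))
```

```bash
python3 -m inch '[[[0.3,0.4,0,0,0,0,0],[0.6,0.8,0,0,0,0,0],[0.629,0.842,0,0,0,0,0],[0.629,0.842,0,0,0,0,0]]]'
python3 -m inch '[[[0,0,-0.2,0,0,0,0],[0,0,-0.4,0,0,0,0],[0,0,-0.4,0,0,0,0]]]'
python3 - <<'E'
from bench import *
import cv2
cv2.imwrite("pics/w2.png",camera("wrist")[:,:,::-1])
cv2.imwrite("pics/s2.png",camera("side")[:,:,::-1])
E
```

```text
time: 1.8
ee_pos: [0.4765, -0.1804, 0.2224]
eef_rot: [0.707, 0.001, -0.707, 0.001]
ft_force: [0.1, -0.7, -0.5]
width: 0.087
time: 2.1
ee_pos: [0.4723, -0.1844, 0.1716]
eef_rot: [-0.705, 0.001, 0.709, 0.002]
ft_force: [-0.8, -0.2, 0.6]
width: 0.087
```

View pics/w2.png

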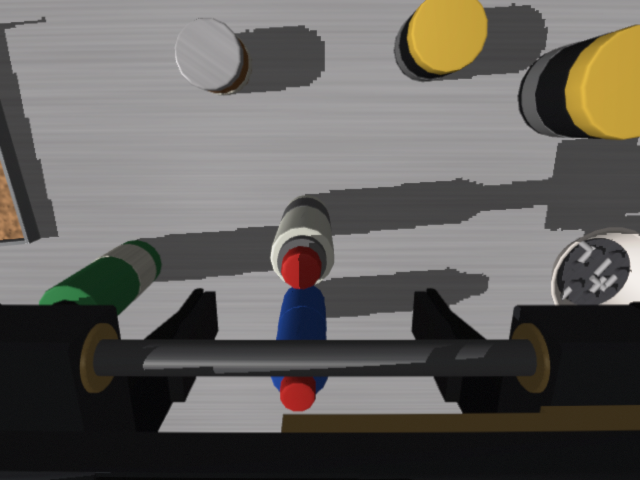

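View pics/s2.png

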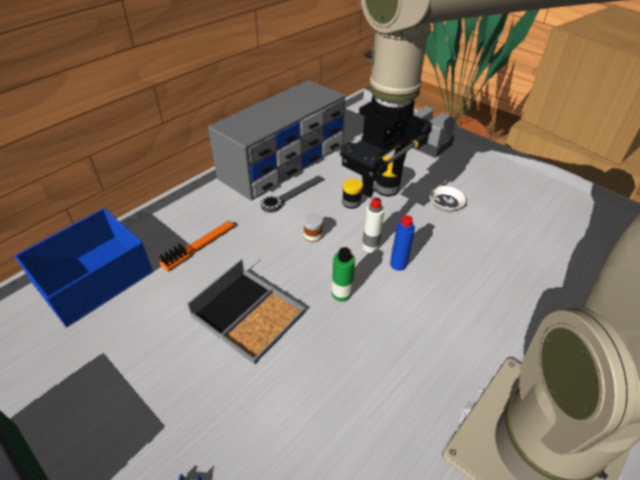

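Run:
```python
from bench import *
from h import *
s=read_state();print(s["ee_pos"],R.from_quat(s["eef_rot"]).as_matrix().round(3),s["joint_positions"])
c=get_calibration("wrist");t=get_calibration("top")
print(plane(c,(298,270),.133), tri(c,(298,270),t,(374.5,256.3)))
```

```text
[ 0.47442534 -0.18397687  0.17488151] [[-0.001 -0.003 -1.   ]
 [-0.    -1.     0.003]
 [-1.     0.     0.001]] [ 0.69603551  0.14114725 -0.44840815  1.8074759   0.06567821  1.20812934
 -1.34546058]
[ 0.47899225 -0.17412585  0.133     ] (array([ 0.47806501, -0.1756733 ,  0.13204911]), np.float64(0.0033771777033819376))
```

```bash
python3 -m inch '[[[0.025,0.05,-0.1,0,0,0,0],[0.025,0.05,-0.2,0,0,0,0],[0.025,0.05,-0.4,0,0,0,0],[0.025,0.05,-0.6,0,0,0,0],[0.025,0.05,-0.8,0,0,0,0],[0.025,0.05,-0.8,0,0,0,0]]]'
python3 - <<'E'
from bench import *
import cv2
cv2.imwrite("pics/w3.png",camera("wrist")[:,:,::-1])
s=read_state();print(s["ee_pos"],s["ft_force"])
E
```

```text
time: 2.8
ee_pos: [0.476, -0.1753, 0.0754]
eef_rot: [-0.705, -0.001, 0.709, 0.001]
ft_force: [-0.1, -0.5, 1.3]
width: 0.0871
[ 0.47714512 -0.17561166  0.0774004 ] [-0.081081   -0.19236129  1.1020918 ]
```

View pics/w3.png

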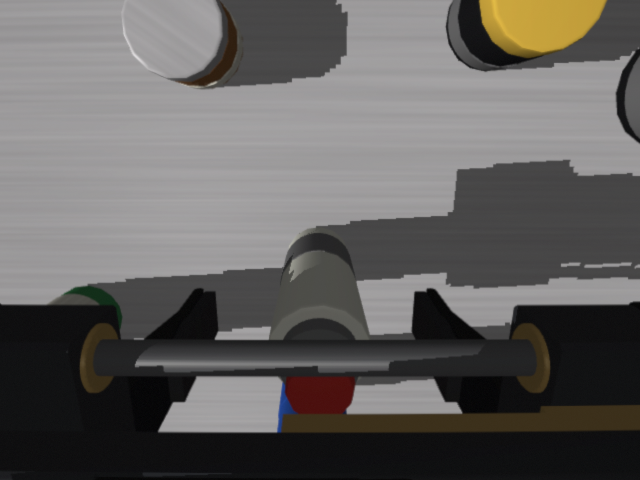

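The bottle sits between the fingers, shoulder at (320,340) and nearly centred. I'll close.

```bash
python3 -m inch '[[[0,0,0,0,0,0,0.3],[0,0,0,0,0,0,0.5],[0,0,0,0,0,0,1],[0,0,0,0,0,0,1],[0,0,0,0,0,0,1],[0,0,0,0,0,0,1],[0,0,0,0,0,0,1],[0,0,0,0,0,0,1]]]' 20
python3 -m inch '[[[0,0,0.1,0,0,0,1],[0,0,0.3,0,0,0,1],[0,0,0.5,0,0,0,1],[0,0,0.7,0,0,0,1],[0,0,0.7,0,0,0,1],[0,0,0.7,0,0,0,1]]]'
python3 - <<'E'
from bench import *
import cv2
cv2.imwrite("pics/w4.png",camera("wrist")[:,:,::-1])
cv2.imwrite("pics/s4.png",camera("side")[:,:,::-1])
s=read_state();print(s["ee_pos"],s["ft_force"],s["width"])
E
```

```text
time: 3.65
ee_pos: [0.4781, -0.1761, 0.0786]
eef_rot: [0.707, -0.0, -0.707, -0.0]
ft_force: [0.1, -1.1, -0.1]
width: 0.0374
time: 4.25
ee_pos: [0.4783, -0.1761, 0.1632]
eef_rot: [0.707, -0.0, -0.707, 0.0]
ft_force: [0.6, 0.9, -0.7]
width: 0.0377
[ 0.47758132 -0.17592851  0.16190684] [ 0.23667426 -0.03035575 -1.39306373] 0.037310308334196275
```

View pics/w4.png

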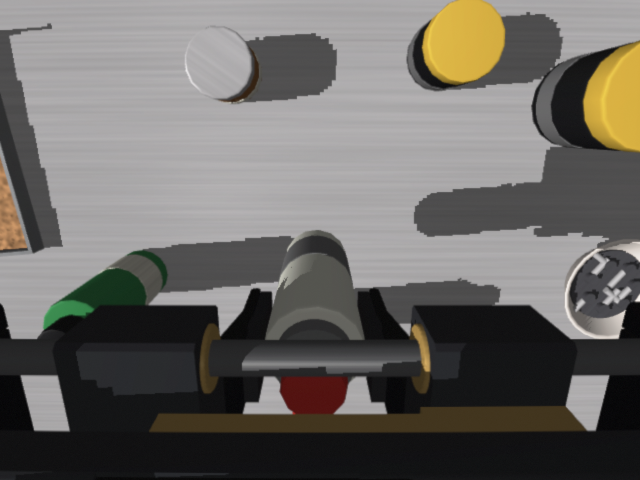

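View pics/s4.png

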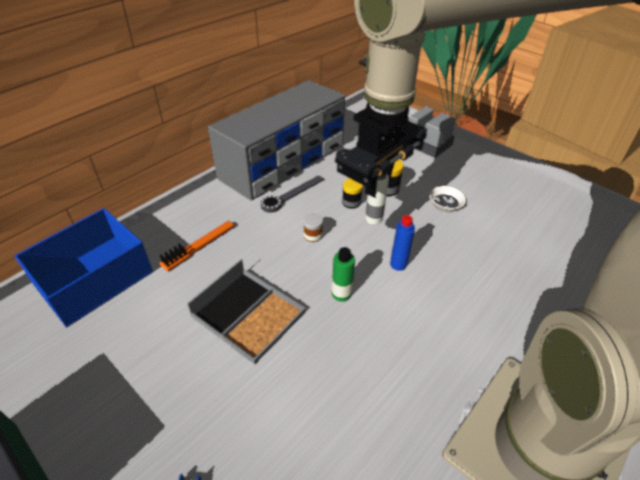

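Lube is gripped (width 37 mm) and hanging upright. Now I carry it to the back bay, target (0.577, 0.137).

```bash
python3 -m inch '[[[0.1,0.15,0,0,0,0,1],[0.2,0.35,0,0,0,0,1],[0.275,0.6,0,0,0,0,1],[0.275,0.869,0,0,0,0,1]]]'
python3 -m inch '[[[0.1,0.25,0,0,0,0,1],[0.2,0.5,0,0,0,0,1],[0.275,0.75,0,0,0,0,1],[0.275,0.869,0,0,0,0,1]]]'
python3 -m inch '[[[0.1,0.25,0,0,0,0,1],[0.2,0.5,0,0,0,0,1],[0.25,0.7,0,0,0,0,1],[0.275,0.82,0,0,0,0,1],[0.275,0.869,0,0,0,0,1],[0.275,0.869,0,0,0,0,1],[0.275,0.869,0,0,0,0,1]]]'
python3 - <<'E'
from bench import *
import cv2
cv2.imwrite("pics/w5.png",camera("wrist")[:,:,::-1])
cv2.imwrite("pics/s5.png",camera("side")[:,:,::-1])
s=read_state();print(s["ee_pos"],s["ft_force"],s["width"])
E
```

```text
time: 4.75
ee_pos: [0.5113, -0.0708, 0.1615]
eef_rot: [-0.707, 0.0, 0.708, 0.001]
ft_force: [-0.3, 0.6, -1.0]
width: 0.0374
time: 5.15
ee_pos: [0.544, 0.0358, 0.1616]
eef_rot: [-0.707, -0.002, 0.708, -0.001]
ft_force: [0.1, -0.1, -0.8]
width: 0.0374
time: 5.85
ee_pos: [0.5771, 0.1352, 0.1624]
eef_rot: [-0.707, 0.001, 0.707, 0.0]
ft_force: [0.2, -0.8, -1.2]
width: 0.0371
[0.57722689 0.135152   0.16257636] [ 0.46201721  0.08901859 -0.63734518] 0.03750294576362226
```

View pics/w5.png

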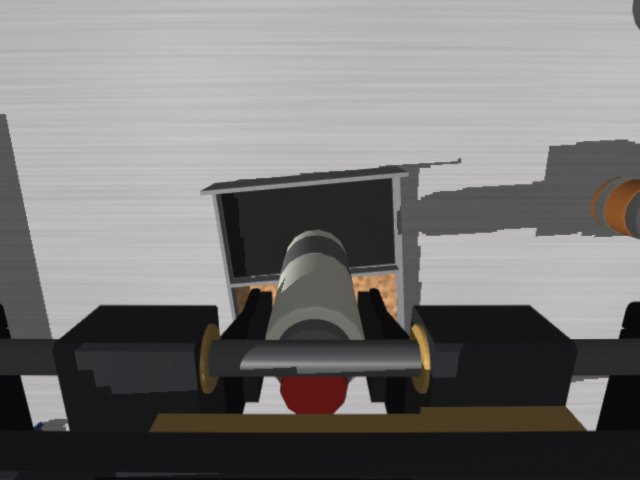

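View pics/s5.png

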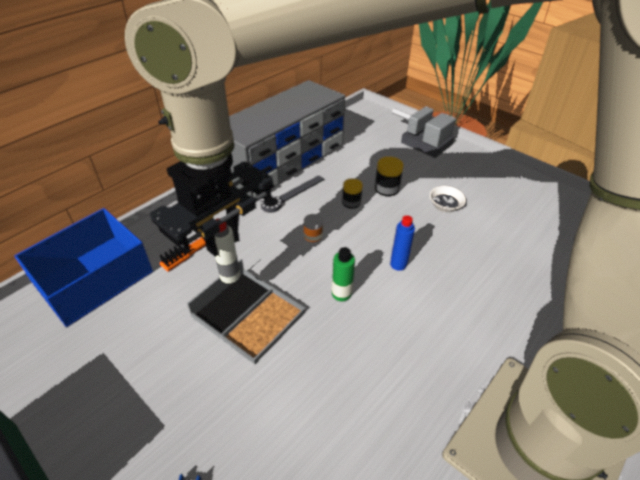

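Wrist view: the carrier has back-wall top ends at (206,190)/(407,173) and divider ends at (231,283)/(398,267). I check these against the earlier fix.

Run:
```python
from bench import *
from h import *
c=get_calibration("wrist")
for a,z in [((206,190),.045),((407,173),.045),((231,283),.015),((398,267),.015)]: print(plane(c,a,z).round(4))
```

```text
[0.614  0.2117 0.045 ]
[0.6254 0.0719 0.045 ]
[0.5324 0.2053 0.015 ]
[0.546  0.0677 0.015 ]
```

```bash
python3 -m inch '[[[0.02,0.025,-0.1,0,0,0,1],[0.02,0.025,-0.25,0,0,0,1],[0.02,0.025,-0.4,0,0,0,1],[0.02,0.025,-0.55,0,0,0,1],[0.02,0.025,-0.62,0,0,0,1],[0.02,0.025,-0.64,0,0,0,1],[0.02,0.025,-0.66,0,0,0,1],[0.02,0.025,-0.66,0,0,0,1],[0.02,0.025,-0.66,0,0,0,1]]]'
python3 - <<'E'
from bench import *
import cv2
cv2.imwrite("pics/s6.png",camera("side")[:,:,::-1])
for i in range(3):
    camera("top");s=read_state();print(s["ee_pos"],s["ft_force"],s["width"])
E
```

```text
time: 6.85
ee_pos: [0.5799, 0.1399, 0.084]
eef_rot: [0.707, -0.0, -0.707, -0.0]
ft_force: [-0.5, 0.6, -0.7]
width: 0.0375
[0.57987404 0.139888   0.08397634] [-0.01463035  0.46908032 -0.39201636] 0.0373442260548219
[0.57979328 0.13981795 0.08383634] [ 0.83679098 -0.70175735 -1.41958932] 0.03743977089032381
[0.57973322 0.13977689 0.08374404] [ 0.21288443  0.48743758 -0.88079535] 0.03754425382805741
```

View pics/s6.png

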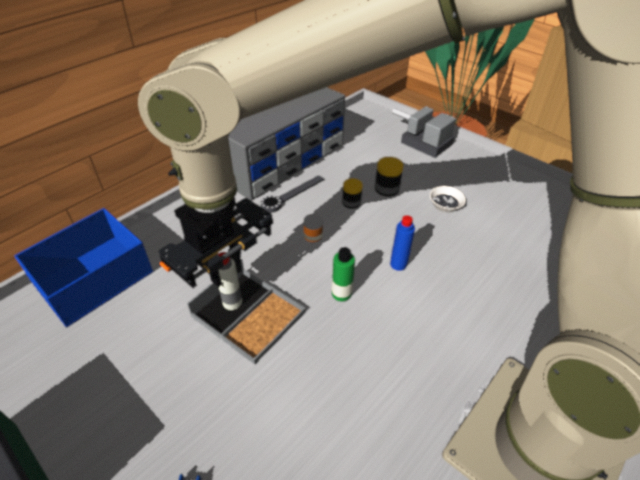

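Foot is in the rubber bay about 1 mm up. I lower the last bit, open gently and rise.

```bash
python3 -m inch '[[[0,0,-0.005,0,0,0,1],[0,0,-0.01,0,0,0,1],[0,0,-0.01,0,0,0,1]]]'
python3 -m inch '[[[0,0,0,0,0,0,0.45],[0,0,0,0,0,0,0.3],[0,0,0,0,0,0,0],[0,0,0,0,0,0,0],[0,0,0,0,0,0,0],[0,0,0,0,0,0,0]]]'
python3 -m inch '[[[0,0,0.1,0,0,0,0],[0,0,0.3,0,0,0,0],[0,0,0.6,0,0,0,0],[0,0,0.9,0,0,0,0],[0,0,0.9,0,0,0,0]]]'
python3 - <<'E'
from bench import *
import cv2
cv2.imwrite("pics/s7.png",camera("side")[:,:,::-1])
cv2.imwrite("pics/w7.png",camera("wrist")[:,:,::-1])
s=read_state();print(s["ee_pos"],s["ft_force"],s["width"])
E
```

```text
time: 7.35
ee_pos: [0.5798, 0.1398, 0.0826]
eef_rot: [0.707, -0.0, -0.707, -0.0]
ft_force: [-0.3, -0.6, 3.3]
width: 0.0376
time: 7.95
ee_pos: [0.5795, 0.1398, 0.0821]
eef_rot: [-0.707, 0.0, 0.707, 0.0]
ft_force: [-0.6, 0.4, -0.3]
width: 0.0774
time: 8.45
ee_pos: [0.5819, 0.141, 0.1965]
eef_rot: [0.71, 0.001, -0.704, -0.001]
ft_force: [0.6, 0.1, -0.9]
width: 0.0869
[0.57999761 0.13997643 0.19158455] [-0.61446023 -0.22526143  0.38418711] 0.08697675164936287
```

View pics/s7.png

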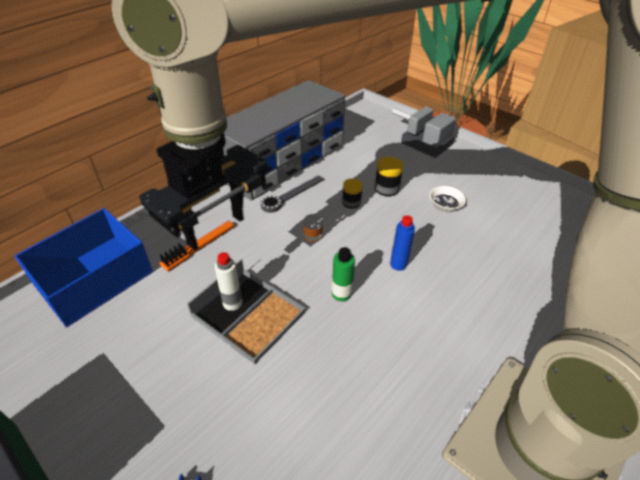

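View pics/w7.png

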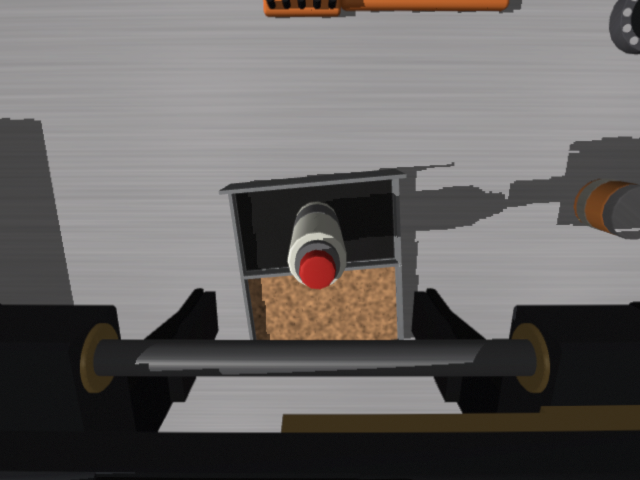

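Lube stands alone and upright in the back bay (button at (224,258) side view). Now to the tub, with a 30° turn so the gripper body clears the big tub.

```bash
python3 -m inch '[[[0,-0.3,0.1,0,0,0,0],[0.05,-0.65,0.1,0,0,0.02,0],[0.07,-0.95,0.1,0,0,0.04,0],[0.07,-1,0.1,0,0,0.04,0]]]'
python3 -m inch '[[[0,-0.35,0,0,0,0.02,0],[0.05,-0.7,0,0,0,0.04,0],[0.07,-0.95,0,0,0,0.0433,0],[0.07,-1,0,0,0,0.0433,0]]]'
python3 -m inch '[[[0,-0.35,0,0,0,0,0],[0.05,-0.7,0,0,0,0,0],[0.07,-0.9,0,0,0,0,0],[0.07,-0.9,0,0,0,0,0],[0.07,-0.9,0,0,0,0,0]]]'
python3 - <<'E'
from bench import *
import cv2
cv2.imwrite("pics/w8.png",camera("wrist")[:,:,::-1])
s=read_state();print(s["ee_pos"],s["joint_positions"].round(2))
E
```

```text
time: 8.95
ee_pos: [0.5877, 0.0136, 0.2007]
eef_rot: [-0.701, -0.087, 0.703, -0.088]
ft_force: [-0.6, -0.1, -0.2]
width: 0.0873
time: 9.35
ee_pos: [0.5956, -0.1049, 0.2007]
eef_rot: [-0.683, -0.181, 0.684, -0.181]
ft_force: [-0.2, 0.2, -1.2]
width: 0.0868
time: 9.85
ee_pos: [0.6046, -0.2068, 0.2014]
eef_rot: [-0.683, -0.183, 0.683, -0.182]
ft_force: [0.2, 0.6, 0.3]
width: 0.0867
[ 0.60480018 -0.20594622  0.20164289] [ 0.67  0.43 -0.56  1.43  0.23  1.35 -0.94]
```

View pics/w8.png

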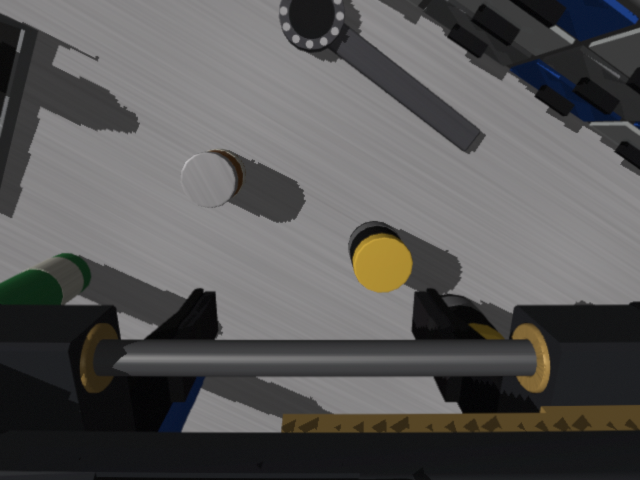

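Wrist view: the small yellow lid is centred near (382,263), with the big tub behind the right finger at about (480,320).

Run:
```python
from bench import *
from h import *
c=get_calibration("wrist");t=get_calibration("top");im=cv2.imread("pics/w8.png")[:,:,::-1].copy()
for b in blobs(im,(20,150,90),(32,255,255),100):
    print(b,plane(c,b[0],.058),tri(c,b[0],t,(414.3,199.9)))
    x,y,w,h,_=b[1];print(np.linalg.norm(plane(c,(x,b[0][1]),.06)-plane(c,(x+w,b[0][1]),.06)))
print(read_state()["ee_pos"])
```

```text
(array([381.7, 262.6]), [352, 234, 61, 58, 2687]) [ 0.60937609 -0.26469789  0.058     ] (array([ 0.60738941, -0.26836849,  0.04794109]), np.float64(0.0008427155153364947))
0.04885334180241379
[ 0.60480018 -0.20594622  0.20164289]
```

```bash
python3 -m inch '[[[0.02,-0.3,0,0,0,0,0],[0.025,-0.5,0,0,0,0,0],[0.025,-0.5,-0.3,0,0,0,0],[0.025,-0.5,-0.6,0,0,0,0],[0.025,-0.5,-0.75,0,0,0,0],[0.025,-0.5,-0.75,0,0,0,0],[0.025,-0.5,-0.75,0,0,0,0]]]'
python3 - <<'E'
from bench import *
import cv2
cv2.imwrite("pics/w9.png",camera("wrist")[:,:,::-1])
s=read_state();print(s["ee_pos"],s["ft_force"])
E
```

```text
time: 10.6
ee_pos: [0.6084, -0.2666, 0.113]
eef_rot: [0.683, 0.184, -0.683, 0.183]
ft_force: [-0.1, 0.4, 0.0]
width: 0.0871
[ 0.60879766 -0.26718995  0.11383951] [-0.41033722  0.2186766   0.27061544]
```

View pics/w9.png

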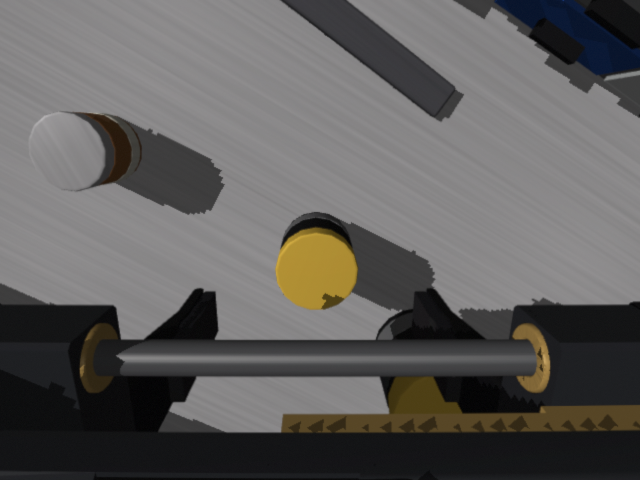

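Tub centred between the jaws (lid (316,268)); the big tub at (430,370) is off to the side with computed clearance. Descending and gripping.

```bash
python3 -m inch '[[[0,0,-0.2,0,0,0,0],[0,0,-0.4,0,0,0,0],[0,0,-0.6,0,0,0,0],[0,0,-0.7,0,0,0,0],[0,0,-0.735,0,0,0,0],[0,0,-0.735,0,0,0,0],[0,0,-0.735,0,0,0,0]]]'
python3 -m inch '[[[0,0,0,0,0,0,0.2],[0,0,0,0,0,0,0.4],[0,0,0,0,0,0,1],[0,0,0,0,0,0,1],[0,0,0,0,0,0,1],[0,0,0,0,0,0,1],[0,0,0,0,0,0,1],[0,0,0,0,0,0,1]]]' 20
python3 -m inch '[[[0,0,0.1,0,0,0,1],[0,0,0.3,0,0,0,1],[0,0,0.5,0,0,0,1],[0,0,0.8,0,0,0,1],[0,0,1,0,0,0,1],[0,0,1,0,0,0,1],[0,0,1,0,0,0,1]]]'
python3 - <<'E'
from bench import *
import cv2
cv2.imwrite("pics/w10.png",camera("wrist")[:,:,::-1])
cv2.imwrite("pics/s10.png",camera("side")[:,:,::-1])
s=read_state();print(s["ee_pos"],s["ft_force"],s["width"])
E
```

```text
time: 11.35
ee_pos: [0.6087, -0.2685, 0.0255]
eef_rot: [0.684, 0.182, -0.682, 0.183]
ft_force: [-0.3, 0.3, -0.2]
width: 0.087
time: 12.15
ee_pos: [0.6077, -0.2683, 0.024]
eef_rot: [-0.683, -0.183, 0.683, -0.183]
ft_force: [0.3, 1.0, -0.2]
width: 0.0474
time: 12.85
ee_pos: [0.6078, -0.2683, 0.1446]
eef_rot: [0.683, 0.183, -0.683, 0.183]
ft_force: [-0.6, -0.8, -2.4]
width: 0.0474
[ 0.60696269 -0.26807055  0.14281299] [ 0.5538766   0.71147003 -1.64465887] 0.04791752238764844
```

View pics/w10.png

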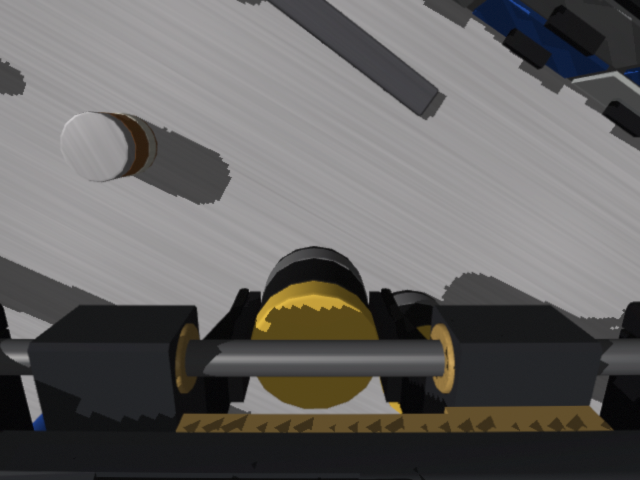

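View pics/s10.png

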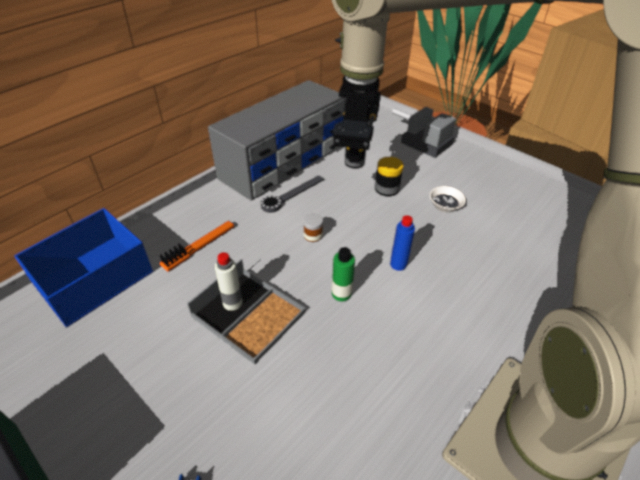

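Tub held (48 mm), big tub undisturbed, lube still standing at (228,285). Carrying to the front bay, target about (0.490, 0.125).

```bash
python3 -m inch '[[[-0.05,0.15,0.1,0,0,0,1],[-0.1,0.4,0.25,0,0,-0.01,1],[-0.2,0.7,0.25,0,0,-0.025,1],[-0.25,1,0.25,0,0,-0.04,1]]]'
python3 -m inch '[[[-0.1,0.25,0,0,0,-0.01,1],[-0.2,0.5,0,0,0,-0.02,1],[-0.3,0.75,0,0,0,-0.029,1],[-0.333,1,0,0,0,-0.029,1]]]'
python3 -m inch '[[[-0.1,0.25,0,0,0,0,1],[-0.2,0.5,0,0,0,0,1],[-0.3,0.75,0,0,0,0,1],[-0.39,1,0,0,0,0,1]]]'
python3 -m inch '[[[0,0.15,0,0,0,0,1],[0,0.275,0,0,0,0,1],[0,0.275,0,0,0,0,1],[0,0.275,0,0,0,0,1]]]'
python3 - <<'E'
from bench import *
import cv2
cv2.imwrite("pics/w11.png",camera("wrist")[:,:,::-1])
cv2.imwrite("pics/s11.png",camera("side")[:,:,::-1])
s=read_state();print(s["ee_pos"],s["ft_force"],s["width"])
E
```

```text
time: 13.35
ee_pos: [0.5765, -0.1472, 0.1732]
eef_rot: [-0.7, -0.094, 0.701, -0.094]
ft_force: [0.4, 0.2, -1.7]
width: 0.0478
time: 13.75
ee_pos: [0.536, -0.0273, 0.1729]
eef_rot: [-0.706, -0.031, 0.707, -0.031]
ft_force: [0.6, -0.1, -1.1]
width: 0.0479
time: 14.15
ee_pos: [0.4896, 0.0927, 0.173]
eef_rot: [-0.706, -0.032, 0.707, -0.032]
ft_force: [0.6, 0.2, -1.6]
width: 0.0476
time: 14.55
ee_pos: [0.4906, 0.1241, 0.1732]
eef_rot: [-0.706, -0.032, 0.707, -0.032]
ft_force: [-0.0, 0.3, -0.8]
width: 0.0475
[0.49090942 0.12347253 0.1734912 ] [-0.36682622  0.6926772  -1.22502477] 0.047493111413122555
```

View pics/w11.png

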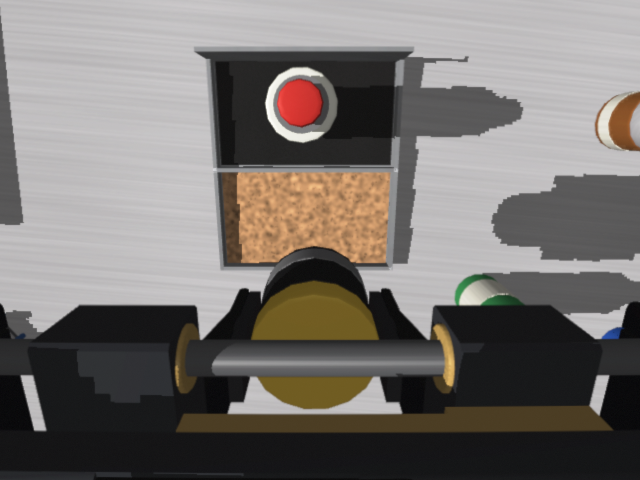

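View pics/s11.png

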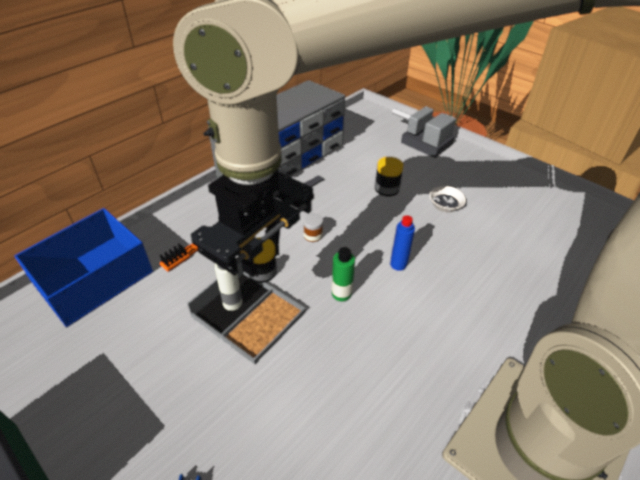

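Wrist view: the cork bay spans (221,268)–(392,266) at the front wall and (219,169)–(399,170) at the divider, aligned with the jaws; the lube's button is at (300,103).

Run:
```python
from bench import *
from h import *
c=get_calibration("wrist")
P=[plane(c,a,.015) for a in [(221,268),(392,266),(218,169),(397,169)]]
for p in P: print(p.round(4))
print("bay centre",np.mean(P,0), "lube",plane(c,(300,103),.139),read_state()["ee_pos"])
```

```text
[0.4482 0.2002 0.015 ]
[0.4626 0.056  0.015 ]
[0.5311 0.2044 0.015 ]
[0.5434 0.0635 0.015 ]
bay centre [0.49631289 0.13101034 0.015     ] lube [0.57925423 0.13885713 0.139     ] [0.49090942 0.12347253 0.1734912 ]
```

```bash
python3 -m inch '[[[0.02,0.03,-0.15,0,0,0,1],[0.02,0.03,-0.35,0,0,0,1],[0.02,0.03,-0.55,0,0,0,1],[0.02,0.03,-0.75,0,0,0,1],[0.02,0.03,-0.9,0,0,0,1],[0.02,0.03,-0.9,0,0,0,1]]]'
python3 - <<'E'
from bench import *
import cv2
cv2.imwrite("pics/s12.png",camera("side")[:,:,::-1])
cv2.imwrite("pics/w12.png",camera("wrist")[:,:,::-1])
s=read_state();print(s["ee_pos"],s["ft_force"],s["width"])
E
```

```text
time: 15.25
ee_pos: [0.4918, 0.1267, 0.0637]
eef_rot: [-0.705, -0.031, 0.708, -0.031]
ft_force: [-0.5, -0.1, -0.5]
width: 0.0475
[0.49355373 0.12777106 0.06631051] [-0.10846797  0.44913579 -0.8879972 ] 0.04757691197950363
```

View pics/s12.png

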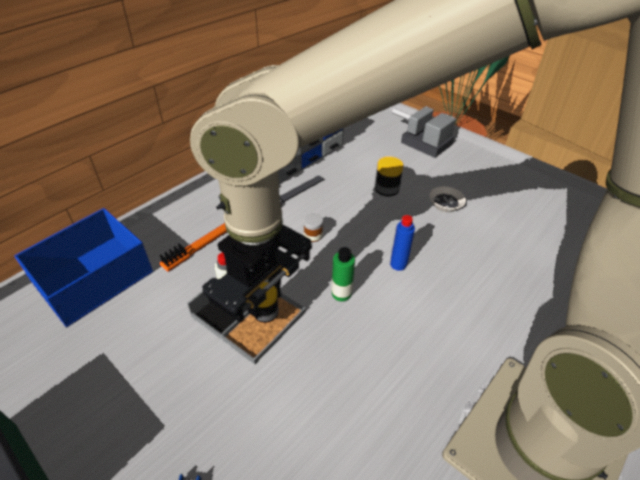

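View pics/w12.png

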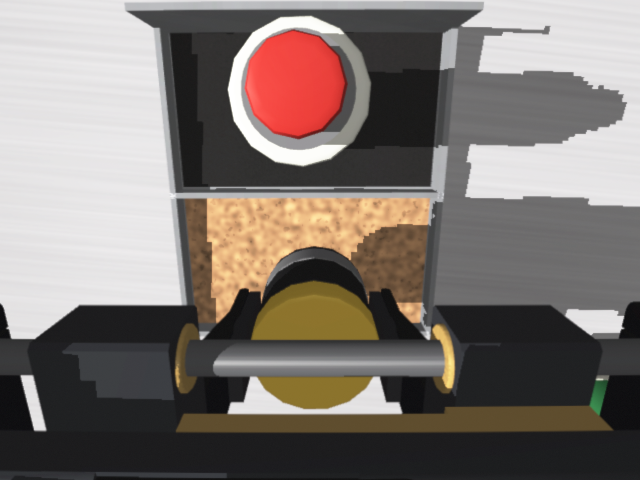

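Tub over the cork with room all round; the camera is about 88 mm above the lube button and will still be about 50 mm above at the bottom. Lowering.

```bash
python3 -m inch '[[[0,0,-0.1,0,0,0,1],[0,0,-0.2,0,0,0,1],[0,0,-0.26,0,0,0,1],[0,0,-0.29,0,0,0,1],[0,0,-0.3,0,0,0,1],[0,0,-0.3,0,0,0,1],[0,0,-0.3,0,0,0,1]]]'
python3 - <<'E'
from bench import *
import cv2
cv2.imwrite("pics/w13.png",camera("wrist")[:,:,::-1])
camera("top");s=read_state();print(s["ee_pos"],s["ft_force"],s["width"])
E
```

```text
time: 16.05
ee_pos: [0.4937, 0.1285, 0.0303]
eef_rot: [0.707, 0.032, -0.706, 0.032]
ft_force: [0.0, 0.1, -1.5]
width: 0.0475
[0.49363004 0.12845795 0.03030553] [-0.04339339 -0.77089835 -1.46217982] 0.04789285295981277
```

View pics/w13.png

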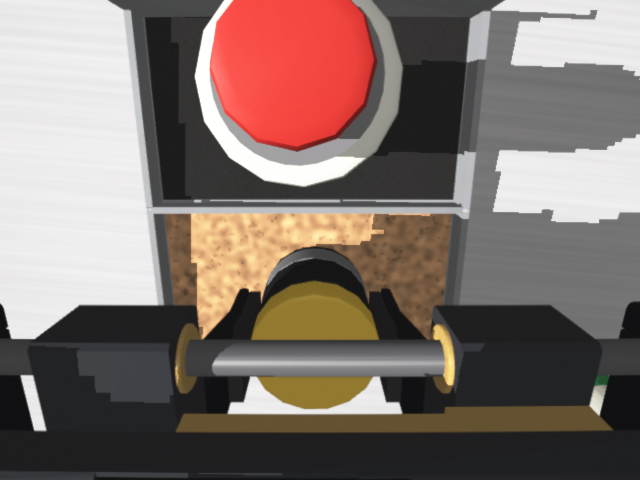

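Still about 2 mm up (no contact force). Ease down, then open and rise.

```bash
python3 -m inch '[[[0,0,-0.01,0,0,0,1],[0,0,-0.018,0,0,0,1],[0,0,-0.022,0,0,0,1],[0,0,-0.022,0,0,0,1]]]'
python3 -m inch '[[[0,0,0,0,0,0,0.35],[0,0,0,0,0,0,0.2],[0,0,0,0,0,0,0.1],[0,0,0,0,0,0,0.1],[0,0,0,0,0,0,0.1],[0,0,0,0,0,0,0.1]]]'
python3 -m inch '[[[0,0,0.1,0,0,0,0.1],[0,0,0.3,0,0,0,0.1],[0,0,0.6,0,0,0,0.1],[0,0,0.9,0,0,0,0.1],[-0.1,0,1,0,0,0,0.1],[-0.1,0,1,0,0,0,0.1]]]'
python3 - <<'E'
from bench import *
import cv2
cv2.imwrite("pics/s14.png",camera("side")[:,:,::-1])
cv2.imwrite("pics/w14.png",camera("wrist")[:,:,::-1])
s=read_state();print(s["ee_pos"],s["ft_force"],s["width"])
E
```

```text
time: 16.55
ee_pos: [0.4935, 0.1284, 0.0278]
eef_rot: [0.706, 0.031, -0.706, 0.032]
ft_force: [-2.6, -1.9, 6.4]
width: 0.0475
time: 17.15
ee_pos: [0.4934, 0.1283, 0.0273]
eef_rot: [0.706, 0.032, -0.706, 0.032]
ft_force: [0.5, 0.2, 0.3]
width: 0.0769
time: 17.75
ee_pos: [0.4818, 0.1291, 0.1501]
eef_rot: [0.708, 0.032, -0.705, 0.032]
ft_force: [0.4, -0.2, 0.1]
width: 0.0786
[0.48146111 0.12814331 0.14749913] [ 0.14785334  0.24896328 -0.44533114] 0.07853930340888582
```

View pics/s14.png

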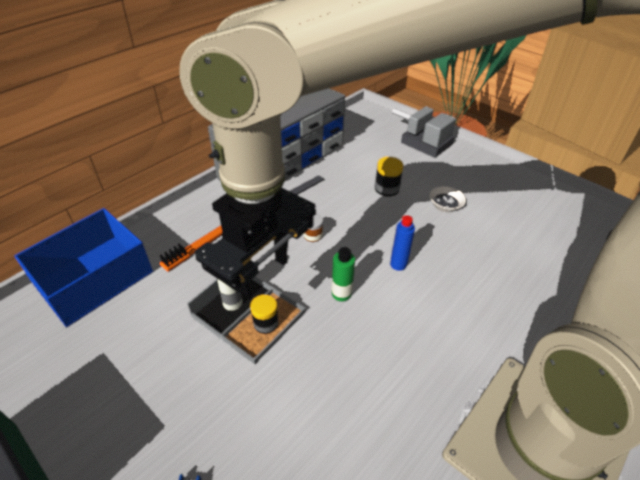

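View pics/w14.png

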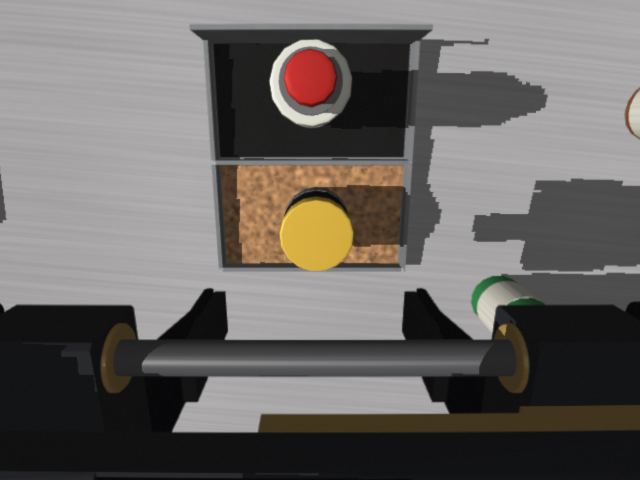

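Both stand upright in their bays (wrist: button (310,77), lid (316,234)). I back off a little higher and check the numbers before handing in.

```bash
python3 -m inch '[[[0,0,0.3,0,0,0,0.1],[0,0,0.5,0,0,0,0.1],[0,0,0.5,0,0,0,0.1],[0,0,0.5,0,0,0,0.1],[0,0,0.5,0,0,0,0.1]]]'
python3 - <<'E'
from bench import *
from h import *
w=camera("wrist");c=get_calibration("wrist");s=camera("side");cv2.imwrite("pics/w15.png",w[:,:,::-1])
C=np.array([.538,.135]);a=np.radians(5.2);M=np.array([[np.cos(a),np.sin(a)],[-np.sin(a),np.cos(a)]])
for nm,lo,hi,z in [("lid",(20,150,90),(32,255,255),.063),("btn",(0,150,80),(4,255,255),.137)]:
    for b in blobs(w,lo,hi,300): print(nm,b,M@(plane(c,b[0],z)[:2]-C))
print([b for b in blobs(s,(50,120,40),(80,255,255),300) if b[0][1]>200])
print(read_state()["ft_force"],read_state()["joint_vel"].round(3))
E
```

```text
time: 18.35
ee_pos: [0.4808, 0.128, 0.2058]
eef_rot: [-0.706, -0.032, 0.707, -0.032]
ft_force: [-0.4, -0.7, 0.8]
width: 0.0784
lid (array([315.3, 213.7]), [285, 184, 62, 60, 2900]) [-0.04352096 -0.00142733]
btn (array([310.2,  87.6]), [291, 67, 39, 42, 1259]) [0.04139383 0.00133776]
[(array([342.8, 270.3]), [333, 253, 22, 33, 523])]
[ 0.11882416  0.55496364 -0.86577467] [ 0.001 -0.004 -0.001 -0.006 -0.001  0.002  0.001]
```

View pics/w15.png

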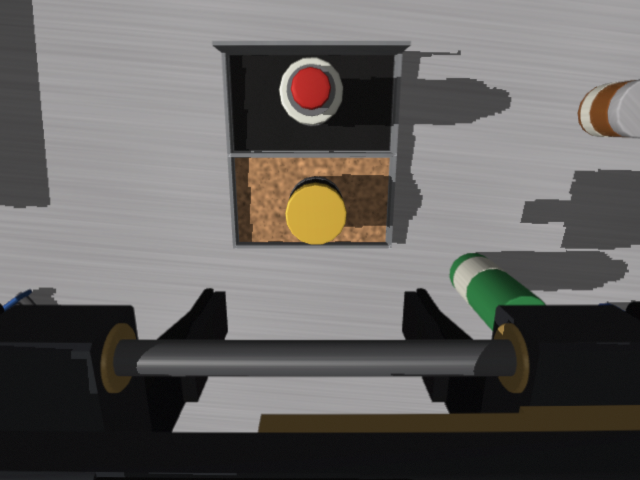

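Both are centred (tub at carrier x −44 mm, lube at +41 mm), and the green bottle has not moved in the side view (342.8,270.3 against 342.8,270.7).

```bash
python3 -c "
from bench import *
print(close_job())"
```

```text
the job is handed in; nothing more can be done
None
```

I stood the lube applicator in the back, rubber-lined bay and let go of it. Then I stood the small yellow-lidded tub in the front, cork-lined bay, let go, backed off and handed the job in at about 18.5 s. The hand-in gives no verdict.

**Position in the carrier (last wrist picture):**

| Item | x (mm) | y (mm) | Bay centre x (mm) |
|---|---|---|---|
| Lube applicator | +41 | +1 | +42 |
| Tub | −44 | −1 | −42 |

- **Upright and released:** Both look upright in the pictures. The gripper is clear above them, with the arm still and no force beyond sensor noise.
- **Setting down:** Both were lowered until the force sensor showed contact, then released.
- **Green cleaner bottle:** It is within half a pixel of its starting place in the side view, so it did not move. The blue bottle and the large tub also look undisturbed.
- **Disagreements:** Position fixes from different views differed by up to about 5 mm for the carrier and 8 mm for the lube, well inside the tolerances. Triangulated heights for the button and lid came out up to about 12 mm low, so I used the given heights. No check failed.

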